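Bring the pebble under the swing-arm magnifier

ROBOT

A 6-joint arm with a two-finger parallel gripper is mounted at the origin on a cart in front of the work surface, level with it; the furniture and walls round the work are solid. World frame = base frame: x ahead of the robot, y to its left, z up, the work surface at z = 0. Lengths are in mm, angles in rad, forces in N, time in s.
With the tool pointing down it reaches from about 425 to 950 mm from the base axis. Payload 14.7 kg.
Tool frame: the origin (TCP) lies midway between the tips of the shut fingers; the grasp point (between the pads) lies 19 mm behind it (ctrl.tcp_to_grasp is the distance from the TCP to the grasp point, in mm); x points along the fingers, z is the direction in which the jaws open and shut, and the axes are right-handed (so a half turn about x gives the same grasp; the last joint's range is limited). The gripper opens to 85 mm and grips with 20 to 120 N. Pads are 22 mm wide; open, the fingers measure 114 mm over their backs; the gripper's body (76 mm by 85 mm) begins 54 mm behind the grasp point. The pads swing forward as they close: fully open they stand 13 mm farther back than shut.
Start: joints at [-1.375, 0.48, 1.596, -0, 1.065, -0.047], TCP at [156.291, -630.924, 206.697] pointing down, gripper open.
Joint ranges: [-2.75, 2.75], [-0.82, 2.05], [0.23, 2.67], [-1.56, 4.7], [0.09, 2.69], [-2.92, 2.92]. Speed limits (rad/s): [1.89, 1.89, 2.39, 3.01, 3.01, 3.01].

INTERFACE

Orientations are given as a unit quaternion [w, x, y, z].
In Python, from workcell import ctrl gives the robot as it stands.
- The arm moves only by the tool play_rows, never from a script. Its argument "commands" is a list of rows, each an object of numbers: "rx", "ry", "rz": the turn, a rotation vector about the tool's x, y, z in degrees; "tx", "ty", "tz": the shift along the tool's x, y, z in mm; "jaw": the opening, from 0 (shut) to 1 (fully open). In form: [{"rx": .., "ry": .., "rz": .., "tx": .., "ty": .., "tz": .., "jaw": ..}, ...]. A call has 1 to 8 rows; each row is the pose to reach, as a shift and turn from the pose commanded when the call began, along the tool's axes at that moment; what a row does not reach only later rows make up. A row lasts 1/8 s, in which the tool goes at most 62.5 mm and 10.7 degrees, less where a joint would pass 70% of its speed; a pose out of reach is approached as far as the arm can. A call with a gripper value outside its range is refused whole. The fingers move at their own pace and stop on an object; "grip_force" is the grip in N (left out, the last holds). Time passes only in rows, so rows that repeat a pose let the fingers close. It gives the time, the measured TCP pose, the force and the opening at its end, in the units of the state.
- ctrl.state(): the state, without advancing time (a new reading comes with each control period).
- ctrl.capture(name): name is "scene" or "top"; returns a dict with "color" (480x640x3 uint8, blue, green, red), "fx", "fy", "cx", "cy" (pixels), "k1" (the pictures are not rectified: a ray, as slopes to the right and down, at radius r is drawn at 1 + k1 r^2 times it, then the intrinsics apply), "rvec" (rotation vector, rad) and "tvec" (3), from world to camera coordinates, as OpenCV has them. Camera axes: x right, y down, z forward; pixel columns grow to the right and rows downward; lengths in mm; the calibration is good to about 2 mm. A picture is of the moment at which its call begins. There is no depth.
- ctrl.job_done(): hands the job in, once; it reports no verdict.
The state is a dict: "clock": time; "q": joint angles; "joint_vel": joint speeds; "tau": joint torques, N m; "tool_pos": TCP position; "tool_rot": TCP orientation; "contact_force": force on the tool from outside, world axes, zero at the start; "wrist_torque": the same for the moment, N m; "opening": opening from 0.0 (shut) to 1.0 (fully open).
Only numpy, scipy, OpenCV 4.12 (cv2) and the standard library are available. Lean on these libraries where they do the work, as an engineer would, in place of code of your own. Each camera call takes 0.05 s, during which the arm holds its last target. There are 200 camera calls.

TASK

Push on a spoke of the specimen carousel with a fingertip to turn it until the flat, pale pebble's dish is at the viewing place, its spoke pointing at the fixed upright index fin. Then push the magnifier's arm round to its home stop, so that the glass stands over the pebble. Do not touch or lift the pebble and the soil clods, leave them in their dishes, do not disturb the other things on the bench, and finish clear of everything.

Things in the scene. Friction and masses are not known exactly. Their poses are not given: they have to be found in the camera images.
- pebble: the specimen wanted: smooth, pale, flat round pebble, 34x38x15 mm, 30 g, lying loose in one of the four dishes; origin at the centre of its underside, 43 mm above the bench
- clod_a: rough brown soil clod, 26x30x22 mm, loose in another dish; origin at the centre of its underside
- clod_b: rough brown soil clod, 18x22x16 mm, loose in another dish; origin at the centre of its underside
- clod_c: rough brown soil clod, 26x30x22 mm, loose in another dish; origin at the centre of its underside
- viewer: grey foot of the specimen viewer, fixed to the bench: round plate 170 mm wide, 10 mm thick, and along +y a low strip with the small upright index fin (145 to 164 mm from the axis, 44 mm tall); the 16 mm post of the magnifier stands at x 70, y 170 mm. Origin on the bench at the carousel's axis; +y points to the viewing place
- hub (a point): point on the carousel's vertical axis at the height of its spokes' middle (38 mm above the bench). The hub is 48 mm wide, its top 54 mm above the bench
- station (a point): the viewing place: fixed point 65 mm from the carousel's axis, toward the index fin, where a dish's centre comes when its spoke points at the fin; 43 mm above the bench (the height of the dish floors). The magnifier's home is straight above it
- carousel (a joint): turn of the carousel, rad, positive counterclockwise from above; turns freely both ways with a light friction (about 0.06 N m) and stays where it is left, no detents; reads 0 wherever it happens to stand at the start (no spoke then points at the fin). Range -6.3 to 6.3.
- lens_pivot (a point): point on the vertical axis of the magnifier's arm, 97 mm above the bench, at the middle of its bar's height; a cap 26 mm wide here tops out 109 mm above the bench
- lens (a point): centre of the magnifier glass (63 mm wide with its black rim) at the end of the swinging arm, 126 mm from the pivot, 97 mm above the bench
- lens_bar (a point): point in the middle of the arm's bar, 70 mm from the pivot: the place to push. The bar is 12 mm wide and 14 mm high (90 to 104 mm above the bench), straight from pivot to glass
- lens_arm (a joint): swing of the magnifier's arm, rad: 0 = at its home stop with the glass straight above the viewing place, growing as it swings away clockwise seen from above; starts parked at 1.35 to 1.75 (end stop 1.9); light friction (about 0.05 N m), stays where it is left. To bring it home push the bar counterclockwise
- knob0 (a point): centre of the black ball (18 mm) at the end of spoke 0, 135 mm from the axis. The four spokes are round bars 10 mm thick, middle 36 mm above the bench, 31 mm free below. Each carries a dish centred 65 mm from the axis (38 mm wide inside at the floor, 50 mm at the rim, 56 mm outside, rim 53 mm above the bench); from 93 mm outward the bar is bare, for pushing
- knob1 (a point): centre of the black ball at the end of spoke 1, 135 mm from the carousel's axis, 36 mm above the bench; spoke 1 is 90 degrees counterclockwise of the one before
- knob2 (a point): centre of the black ball at the end of spoke 2, 135 mm from the carousel's axis, 36 mm above the bench; spoke 2 is 90 degrees counterclockwise of the one before
- knob3 (a point): centre of the black ball at the end of spoke 3, 135 mm from the carousel's axis, 36 mm above the bench; spoke 3 is 90 degrees counterclockwise of the one before
- tin_near: bystander: lidded round aluminium tin, 69 mm wide, 44 mm tall, stands just outside the carousel on the robot's left; loose; origin at the centre of its underside
- vial_near: bystander: capped sample vial, 28 mm wide, 65 mm tall, stands just outside the carousel on the far right; loose; origin at the centre of its underside
- tin_small: bystander: small open aluminium tin, 53 mm wide, 40 mm tall, loose, at the right; origin at the centre of its underside
- stone: bystander: flat dark stone, 36x58x20 mm, lying loose on the bench at the left; origin at the centre of its underside
- weight: bystander: brass laboratory weight with a neck, 28 mm wide, 38 mm tall, loose, at the left; origin at the centre of its underside

How it is judged:
By the outcome, as a careful person would: the job done as asked, in the order asked, and still so for the second after the job is handed in, with the robot touching nothing.
It also fails if it takes over 72 s, if anything falls off the work surface, if the arm or the gripper's body presses on something with over 40 N, if the wrist force passes 120 N, or if a joint passes its speed limit or range.

## Working session

There is one attempt and no reset: what is moved stays moved. The work goes in short steps, Python scripts to look and compute and a tool call to move; the robot and the scene stay as the last step left them, time stands still between calls to the robot, and variables do not carry over. Pictures are saved under pics/ and viewed, on a budget of 10 in all, crops included, one or two more only if the job needs it, and the job is handed in when it is done.

Besides the shell and the picture viewer there is one more tool, called after ">>>" as name([rows], argument=value, ...), one row to a line, values as JSON. play_rows: Moves the arm, as the interface text tells. Its arguments: {"type":"object","properties":{"commands":{"type":"array","items":{"type":"object","properties":{"rx":{"type":"number"},"ry":{"type":"number"},"rz":{"type":"number"},"tx":{"type":"number"},"ty":{"type":"number"},"tz":{"type":"number"},"jaw":{"type":"number"}}}},"grip_force":{"type":"number"}},"required":["commands"]}

```bash
mkdir -p pics; ls; cat > h.py <<'E'
import numpy as np,cv2
from workcell import ctrl
def cam(n):
    c=ctrl.capture(n);c['R']=cv2.Rodrigues(np.array(c['rvec'],float))[0];c['t']=np.array(c['tvec'],float).ravel();return c
def ray(c,u,v):
    x=(u-c['cx'])/c['fx'];y=(v-c['cy'])/c['fy'];a,b=x,y
    for _ in range(20):
        k=1+c['k1']*(a*a+b*b);a,b=x/k,y/k
    return -c['R'].T@c['t'],c['R'].T@np.array([a,b,1.])
def onz(c,u,v,z):
    o,d=ray(c,u,v);return (o+d*(z-o[2])/d[2])[:2]
def px(c,P):
    p=c['R']@np.array(P,float)+c['t'];a,b=p[0]/p[2],p[1]/p[2];k=1+c['k1']*(a*a+b*b)
    return c['fx']*a*k+c['cx'],c['fy']*b*k+c['cy']
E
python3 - <<'E'
from h import *
for n in('scene','top'):
    c=cam(n);cv2.imwrite(f'pics/{n}0.png',c['color']);print(n,c['fx'],c['k1'],-c['R'].T@c['t'],c['R'][2])
s=ctrl.state();print(s['tool_pos'],s['tool_rot'],s['clock'])
E
```

```text
pics
scene 505.64192046756546 0.025365267751112985 [-204.81959082  775.90565868  537.79019814] [ 0.65293201 -0.65428523 -0.3815634 ]
top 448.22667456440547 -0.020773228893274556 [ 393.15499235  -14.58347126 1166.08899649] [ 0.1234089  -0.00211923 -0.99235364]
[ 156.19260283 -630.53022644  206.15587732] [ 0.5565738   0.43601214  0.55717372 -0.43551862] 0.1
```

View pics/top0.png

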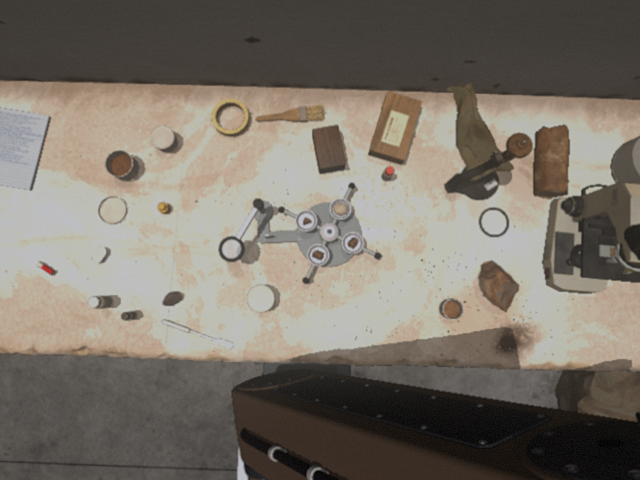

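View pics/scene0.png

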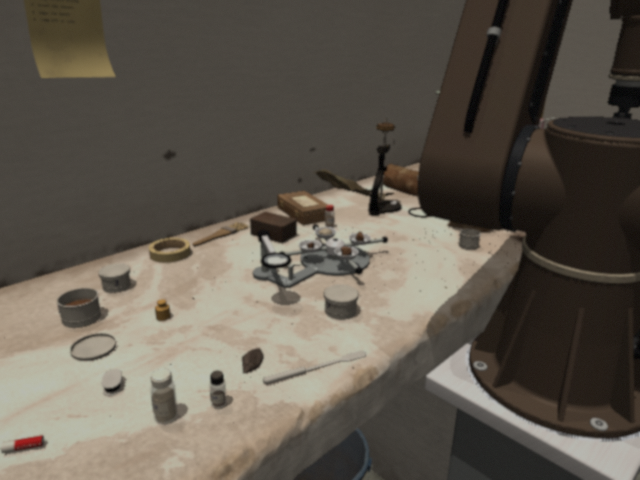

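The top view shows the carousel hub at about (329,232). The index strip runs left to about (265,238), the magnifier post is at (259,204) and the glass at (231,248). I'll zoom in to tell the pebble from the clods.

```bash
python3 - <<'E'
from h import *
c=cam('top');im=c['color'][165:325,205:405]
cv2.imwrite('pics/top1.png',cv2.resize(im,None,fx=4,fy=3.75*4/3.75,interpolation=cv2.INTER_CUBIC)[:600])
E
```

```text
(no output)
```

View pics/top1.png

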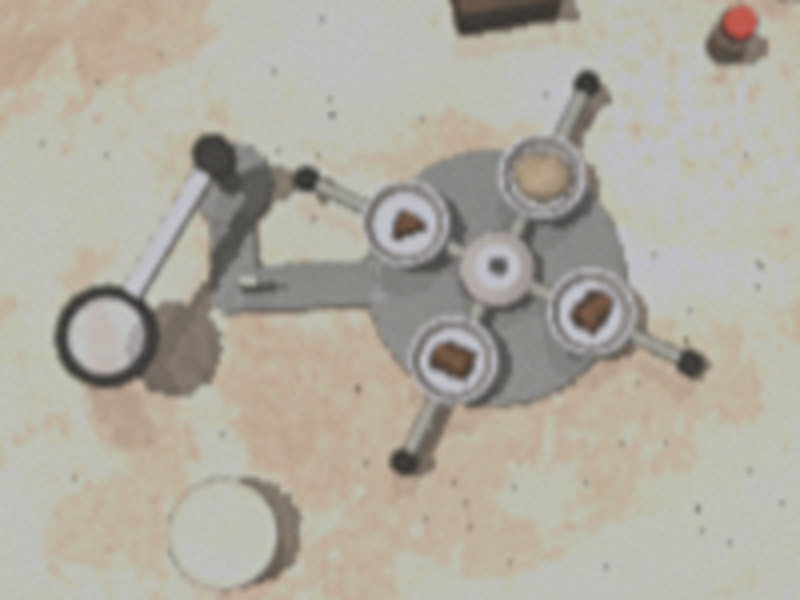

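The pebble is in the upper-right dish, at crop (541,178), with its knob at (586,82). The other three dishes hold clods. The fin is near crop (260,284).

```bash
python3 - <<'E'
from h import *
c=cam('top')
P=lambda u,v,z: onz(c,205+(u-1.5)/4,165+(v-1.5)/4,z)
K=[P(*k,36) for k in((307,179),(586,82),(690,363),(404,461))]
cen=np.mean(K,0);print('center',cen,'hub',P(497,267,54))
for k in K:
    d=k-cen;print('knob',k,np.hypot(*d),np.degrees(np.arctan2(d[1],d[0])))
piv=P(213,155,109);L=P(106,335,97);print('pivot',piv,'lens',L,np.linalg.norm(L-piv),np.degrees(np.arctan2(*(L-piv)[::-1])))
# viewer yaw from pivot location: local (70,170)
d=piv-cen;print('pivdist',np.hypot(*d),'(183.8)')
th=np.degrees(np.arctan2(d[1],d[0])-np.arctan2(170,70));print('viewer +y dir deg',th+90)
f=P(262,282,44)-cen;print('fin',f+cen,np.hypot(*f),np.degrees(np.arctan2(f[1],f[0])))
for n,a in(('tin',(224,532,44)),('vial',(740,20,65)),('wood',(455,30,40)),('pebble',(541,178,50))):print(n,P(*a))
from scipy.spatial.transform import Rotation as Ro
q=ctrl.state()['tool_rot'];print(Ro.from_quat([*q[1:],q[0]]).as_matrix().round(3))
E
```

```text
center [552.10583768 -52.85572615] hub [551.28101995 -52.3028177 ]
knob [607.1412145   70.10316185] 134.71369953154343 65.88710717959555
knob [ 676.06051999 -107.37749859] 135.41560816595242 -23.742412012317818
knob [ 496.09489789 -176.5906752 ] 135.82180602672693 -114.35477486185354
knob [429.12671835   2.44210733] 134.839586841537 155.78882779769322
pivot [606.27947547 121.54586887] lens [497.16491502 182.3077433 ] 124.89192402677944 150.88817913451254
pivdist 182.62173851399254 (183.8)
viewer +y dir deg 95.1239917409227
fin [538.78757883  95.38690595] 148.8396922576633 95.133724737664
tin [381.73162588 112.60640155]
vial [ 711.91214994 -201.68650023]
wood [706.83873277 -21.89343556]
pebble [609.52534453 -78.87741354]
[[-0.     0.971  0.24 ]
 [ 0.001  0.24  -0.971]
 [-1.     0.    -0.001]]
```

>>> play_rows([
  {"tx":10,"ty":40,"tz":-38,"rx":-5,"jaw":0},
  {"tx":20,"ty":90,"tz":-85,"rx":-12,"jaw":0},
  {"tx":30,"ty":145,"tz":-136,"rx":-19,"jaw":0},
  {"tx":36,"ty":200,"tz":-187,"rx":-26,"jaw":0},
  {"tx":42,"ty":255,"tz":-239,"rx":-33,"jaw":0},
  {"tx":48,"ty":310,"tz":-290,"rx":-40,"jaw":0},
  {"tx":52,"ty":365,"tz":-342,"rx":-47,"jaw":0},
  {"tx":56,"ty":410,"tz":-384,"rx":-52,"jaw":0},
])

```text
invalid input at $.commands[0]: expected keys rx, ry, rz, tx, ty, tz, jaw
```

```bash
cat >> h.py <<'E'
from scipy.spatial.transform import Rotation as Ro
C=np.array([551.8,-52.6])
def pose():
    s=ctrl.state();q=s['tool_rot'];M=Ro.from_quat([*q[1:],q[0]]).as_matrix()
    return np.array(s['tool_pos']),M,np.degrees(np.arctan2(M[1,2],M[0,2])),s
def rows(T):
    p,M,a,s=pose();print('at',p.round(1),'zang',round(a,1),'t',s['clock'],'F',np.round(s['contact_force'],1),'open',s['opening'],'q',np.round(s['q'],2))
    for x,y,z,an in T:
        d=M.T@(np.array([x,y,z])-p);print('t',d.round(0 if abs(d).max()>150 else 1),'rx',round(a-an,1))
def spoke(phi,s,z=22,r=112,da=90):
    f=np.radians(phi);u=np.array([np.cos(f),np.sin(f)]);t=np.array([-u[1],u[0]]);p=C+r*u-s*t
    return (*p,z,phi+da)
E
python3 -c "
from h import *
rows([(*spoke(-114.1,35)[:2],z,-24.1) for z in(150,22)])"
```

```text
at [ 156.2 -630.7  206.3] zang -76.1 t 0.2 F [ 0.5 -0.2 -0.1] open 1.0002440720116224 q [-1.37  0.48  1.6  -0.    1.07 -0.05]
t [  57.  426. -399.] rx -52.0
t [ 185.  426. -399.] rx -52.0
```

>>> play_rows([
  {"tx":10,"ty":40,"tz":-38,"rx":-5,"ry":0,"rz":0,"jaw":0},
  {"tx":20,"ty":90,"tz":-85,"rx":-12,"ry":0,"rz":0,"jaw":0},
  {"tx":30,"ty":135,"tz":-126,"rx":-19,"ry":0,"rz":0,"jaw":0},
  {"tx":36,"ty":180,"tz":-168,"rx":-26,"ry":0,"rz":0,"jaw":0},
  {"tx":42,"ty":225,"tz":-210,"rx":-33,"ry":0,"rz":0,"jaw":0},
  {"tx":48,"ty":270,"tz":-252,"rx":-40,"ry":0,"rz":0,"jaw":0},
  {"tx":52,"ty":315,"tz":-294,"rx":-47,"ry":0,"rz":0,"jaw":0},
  {"tx":56,"ty":355,"tz":-332,"rx":-52,"ry":0,"rz":0,"jaw":0},
])

```text
clock: 1.2
tool_pos: [422.0, -221.5, 150.7]
tool_rot: [0.692, 0.146, 0.692, -0.146]
contact_force: [0.9, -0.6, -0.1]
opening: -0.004
```

```bash
python3 -c "
from h import *
rows([(*spoke(-114.1,38)[:2],z,-24.1) for z in(150,22)])"
```

```text
at [ 422.  -221.5  150.7] zang -23.9 t 1.2 F [ 0.9 -0.6 -0.1] open -0.004202330731881374 q [-0.55  0.31  2.04  0.    0.78 -0.13]
t [ 0.7 95.1 11.9] rx 0.2
t [128.7  95.2  11.8] rx 0.2
```

>>> play_rows([
  {"tx":0,"ty":35,"tz":4,"rx":0,"ry":0,"rz":0,"jaw":0},
  {"tx":0,"ty":70,"tz":8,"rx":0,"ry":0,"rz":0,"jaw":0},
  {"tx":10,"ty":95,"tz":12,"rx":0,"ry":0,"rz":0,"jaw":0},
  {"tx":40,"ty":95,"tz":12,"rx":0,"ry":0,"rz":0,"jaw":0},
  {"tx":75,"ty":95,"tz":12,"rx":0,"ry":0,"rz":0,"jaw":0},
  {"tx":105,"ty":95,"tz":12,"rx":0,"ry":0,"rz":0,"jaw":0},
  {"tx":123,"ty":95,"tz":12,"rx":0,"ry":0,"rz":0,"jaw":0},
  {"tx":128,"ty":95,"tz":12,"rx":0,"ry":0,"rz":0,"jaw":0},
])

```text
clock: 2.2
tool_pos: [470.1, -141.2, 21.7]
tool_rot: [0.691, 0.148, 0.692, -0.147]
contact_force: [0.2, 0.2, -0.7]
opening: 0.001
```

```bash
python3 - <<'E'
from h import *
c=cam('top');im=c['color'][165:325,205:405]
cv2.imwrite('pics/top2.png',cv2.resize(im,None,fx=4,fy=4,interpolation=cv2.INTER_CUBIC)[:600])
rows([spoke(f,s) for f,s in((-114.1,30),(-114.1,24),(-114.1,20),(-112,19.5),(-108,19.5),(-104,19.5),(-99,19.5),(-94,19.5))])
E
```

```text
at [ 470.3 -141.3   21.9] zang -24.1 t 2.25 F [-0.6  1.2 -0.9] open -0.0020053533307518383 q [-0.35  0.55  2.11 -0.    0.49  0.07]
t [-0.1  2.3  8.1] rx 0.0
t [-0.1  2.3 14.1] rx 0.0
t [-0.1  2.3 18.1] rx 0.0
t [-0.1  1.6 22.7] rx -2.1
t [-0.2  0.8 30.6] rx -6.1
t [-0.2  0.6 38.6] rx -10.1
t [-0.2  1.  48.5] rx -15.1
t [-0.2  2.4 58.3] rx -20.1
```

View pics/top2.png

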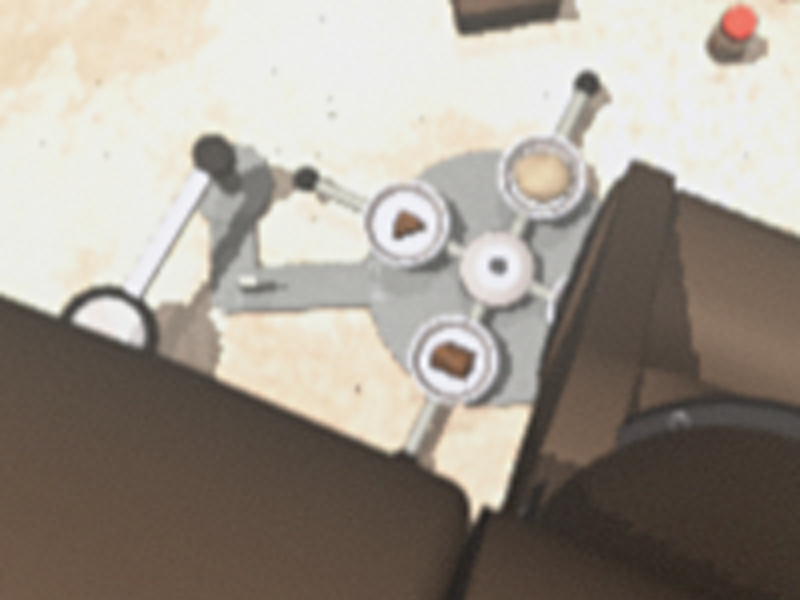

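The arm hides the pushed spoke, but the carousel hasn't moved. The knobs are still at (307,179) and (586,82). I'll start the push.

>>> play_rows([
  {"tx":0,"ty":2,"tz":8,"rx":0,"ry":0,"rz":0,"jaw":0},
  {"tx":0,"ty":2,"tz":14,"rx":0,"ry":0,"rz":0,"jaw":0},
  {"tx":0,"ty":2,"tz":18,"rx":0,"ry":0,"rz":0,"jaw":0},
  {"tx":0,"ty":1.6,"tz":23,"rx":-2,"ry":0,"rz":0,"jaw":0},
  {"tx":0,"ty":0.8,"tz":30.6,"rx":-6,"ry":0,"rz":0,"jaw":0},
  {"tx":0,"ty":0.6,"tz":38.6,"rx":-10,"ry":0,"rz":0,"jaw":0},
  {"tx":0,"ty":1,"tz":48.5,"rx":-15,"ry":0,"rz":0,"jaw":0},
  {"tx":0,"ty":2.4,"tz":58.3,"rx":-20,"ry":0,"rz":0,"jaw":0},
])

```text
clock: 3.25
tool_pos: [525.4, -163.4, 22.8]
tool_rot: [0.707, 0.024, 0.707, -0.024]
contact_force: [0.6, -0.2, -0.3]
opening: 0.001
```

```bash
python3 - <<'E'
from h import *
c=cam('top');im=c['color'][165:325,205:405]
cv2.imwrite('pics/top3.png',cv2.resize(im,None,fx=4,fy=4,interpolation=cv2.INTER_CUBIC)[:600])
rows([spoke(f,19.5) for f in range(-89,-50,5)])
E
```

```text
at [ 526.9 -163.8   22.9] zang -3.6 t 3.3 F [ 2.4 -0.2  0.3] open 4.6301167373219555e-05 q [-0.36  0.6   1.97  0.    0.57 -0.29]
t [ 1.  -0.6  7.4] rx -4.6
t [ 1.  -1.1 17.3] rx -9.6
t [ 1.  -0.7 27.3] rx -14.6
t [ 1.   0.5 37.1] rx -19.6
t [ 1.   2.6 46.8] rx -24.6
t [ 1.   5.6 56.3] rx -29.6
t [ 1.   9.3 65.4] rx -34.6
t [ 1.  13.8 74.3] rx -39.6
```

View pics/top3.png

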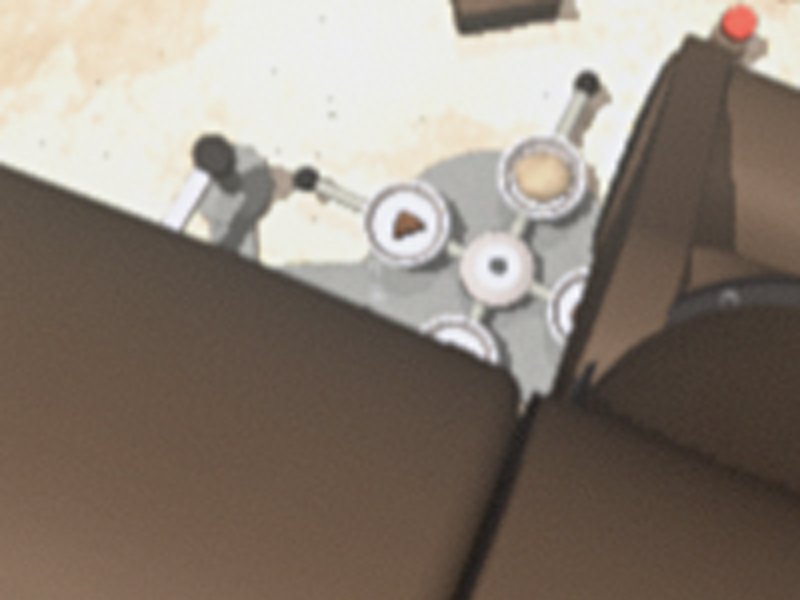

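The carousel hasn't moved even though the finger went through the expected place without any force. I'll look from the scene camera.

```bash
python3 - <<'E'
from h import *
c=cam('scene');im=c['color'].copy();x0,y0=230,170
im=cv2.resize(im[y0:y0+150,x0:x0+200],None,fx=4,fy=4,interpolation=cv2.INTER_CUBIC)
p,M,a,s=pose();print(p)
for P,col in((p,(0,0,255)),((496,-176.6,36),(0,255,0)),((676,-107,36),(255,0,0)),((429,2.4,36),(255,255,0))):
    u,v=px(c,P);print(u,v);cv2.circle(im,(int((u-x0+.5)*4),int((v-y0+.5)*4)),6,col,1)
cv2.imwrite('pics/sc1.png',im)
E
```

```text
[ 526.13232573 -163.56244602   22.85013509]
372.0410819919072 242.38617995368122
384.95062611351943 239.6389092419619
314.8544619991382 227.3775735842085
358.8380528399462 270.6161001431879
```

View pics/sc1.png

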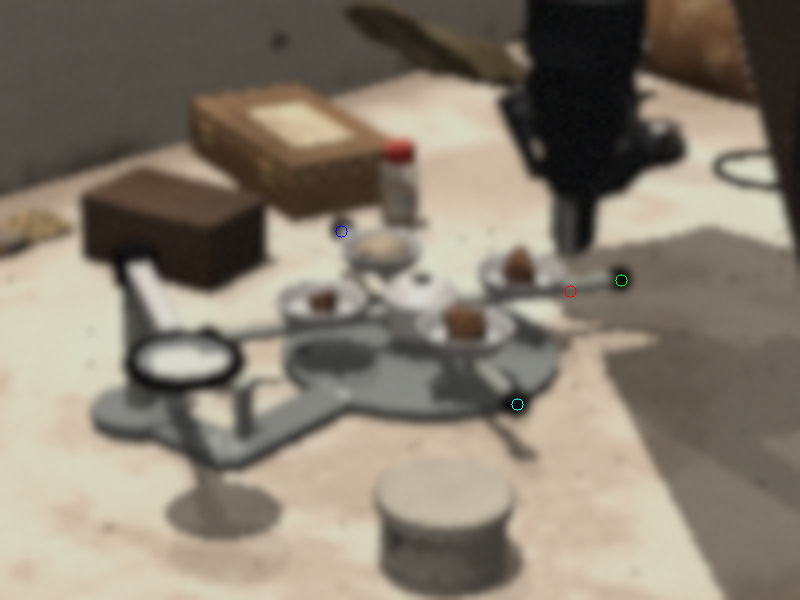

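The fingertip's end shows at crop (573,252), well above the projected TCP at (570,291), so it passed over the spoke. I'll raise, go back and measure the true tip height.

```bash
python3 -c "
from h import *
x,y=spoke(-114.1,40)[:2]
rows([(526,-163.6,50,-3.6),(x,y,50,-24.1),(x,y,22,-24.1)])"
```

```text
at [ 526.1 -163.6   22.9] zang -3.9 t 3.35 F [ 0.2  0.2 -1. ] open 0.001085709075243143 q [-0.36  0.6   1.97 -0.    0.57 -0.29]
t [-27.1  -0.1  -0.1] rx -0.3
t [-27.2  21.1 -58.1] rx 20.2
t [  0.8  21.1 -58.2] rx 20.2
```

>>> play_rows([
  {"tx":-15,"ty":0,"tz":0,"rx":0,"ry":0,"rz":0,"jaw":0},
  {"tx":-27,"ty":3,"tz":-6,"rx":3,"ry":0,"rz":0,"jaw":0},
  {"tx":-27,"ty":11,"tz":-28,"rx":11,"ry":0,"rz":0,"jaw":0},
  {"tx":-27,"ty":21,"tz":-58,"rx":20,"ry":0,"rz":0,"jaw":0},
  {"tx":-15,"ty":21,"tz":-58,"rx":20,"ry":0,"rz":0,"jaw":0},
  {"tx":0,"ty":21,"tz":-58,"rx":20,"ry":0,"rz":0,"jaw":0},
  {"tx":0,"ty":21,"tz":-58,"rx":20,"ry":0,"rz":0,"jaw":0},
])

```text
clock: 4.22
tool_pos: [468.6, -138.1, 21.6]
tool_rot: [0.691, 0.147, 0.692, -0.147]
contact_force: [-0.3, -0.2, 0.1]
opening: -0.001
```

```bash
python3 - <<'E'
from h import *
c=cam('scene');im=c['color'].copy();x0,y0=340,190
im=cv2.resize(im[y0:y0+75,x0:x0+100],None,fx=8,fy=8,interpolation=cv2.INTER_CUBIC)
im=cv2.convertScaleAbs(im,alpha=1.3,beta=10)
p,M,a,s=pose();print(p,s['contact_force'])
for P,col in((p,(0,0,255)),(p+[0,0,25],(0,255,0)),(p+[0,0,50],(255,0,0))):
    u,v=px(c,P);print(u,v);cv2.circle(im,(int((u-x0+.5)*8),int((v-y0+.5)*8)),6,col,1)
cv2.imwrite('pics/sc2.png',im)
E
```

```text
[ 468.74732284 -138.10345497   22.0527057 ] [ 0.53342424 -0.58924444  0.02864663]
383.7297732260282 252.39503657631164
384.3612277025605 243.011936855632
385.00382658749476 233.48199092973556
```

View pics/sc2.png

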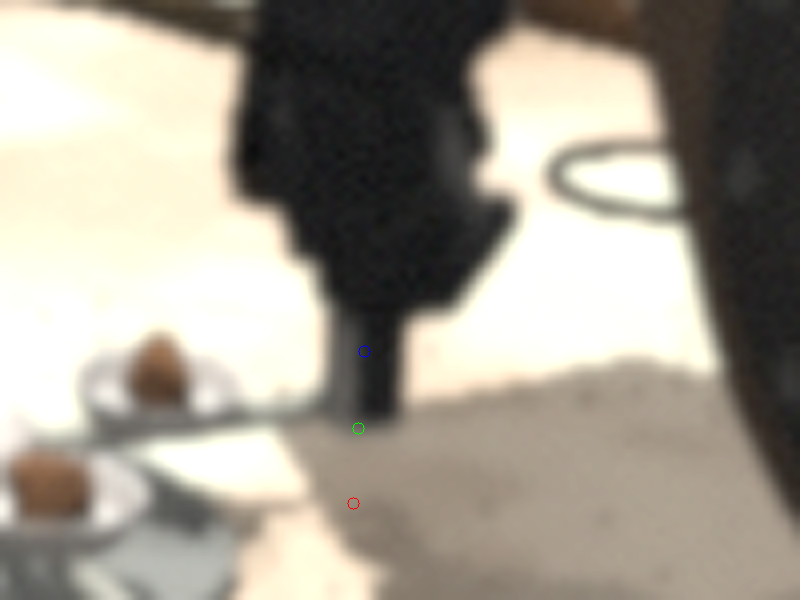

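The tip's bottom is at crop v≈420, about 26 mm higher than the reported TCP, though laterally it agrees. So I have to command about 26 mm lower. I'll lower gradually and watch the force.

>>> play_rows([
  {"tx":4,"ty":0,"tz":0,"rx":0,"ry":0,"rz":0,"jaw":0},
  {"tx":8,"ty":0,"tz":0,"rx":0,"ry":0,"rz":0,"jaw":0},
  {"tx":12,"ty":0,"tz":0,"rx":0,"ry":0,"rz":0,"jaw":0},
  {"tx":16,"ty":0,"tz":0,"rx":0,"ry":0,"rz":0,"jaw":0},
  {"tx":20,"ty":0,"tz":0,"rx":0,"ry":0,"rz":0,"jaw":0},
  {"tx":23,"ty":0,"tz":0,"rx":0,"ry":0,"rz":0,"jaw":0},
  {"tx":23,"ty":0,"tz":0,"rx":0,"ry":0,"rz":0,"jaw":0},
])

```text
clock: 5.15
tool_pos: [468.5, -137.9, -0.5]
tool_rot: [0.691, 0.148, 0.692, -0.148]
contact_force: [-0.1, 0.4, 0.1]
opening: -0.003
```

```bash
python3 - <<'E'
from h import *
c=cam('scene');x0,y0=340,190
im=c['color'][y0:y0+75,x0:x0+100];g=cv2.cvtColor(im,cv2.COLOR_BGR2GRAY)
p,M,a,s=pose();print(p,s['contact_force'])
for z in(22,27,32):
  print(z,np.array(px(c,[p[0],p[1],z])).round(1))
u=int(px(c,[p[0],p[1],25])[0])-x0
for v in range(40,75,2): print(v+y0,g[v,u-4:u+8:2])
rows([spoke(-114.1,s,-1) for s in(34,28,24,20)]+[spoke(f,19.5,-1) for f in(-112,-109,-105,-100)])
E
```

```text
[ 4.68550171e+02 -1.37976836e+02 -3.90504353e-01] [ 0.48391109 -0.2559388   0.03317347]
22 [383.8 252.5]
27 [383.9 250.6]
32 [384.  248.7]
230 [27 11 13 16 14 13]
232 [66 16 11 13 16 11]
234 [89 19 12 14 13 13]
236 [138  49  12  13  14  11]
238 [135  57  31  16  12  33]
240 [75 50 45 22 13 48]
242 [77 51 46 17 13 44]
244 [93 55 43 17 17 52]
246 [90 54 44 19 15 57]
248 [90 54 41 19 15 55]
250 [91 61 48 31 38 68]
252 [104  87  74  71  77  93]
254 [113  94  88  87  87  90]
256 [159 105  88  88  88  89]
258 [187 131  89  88  87  88]
260 [186 134  91  88  88  89]
262 [192 145  95  88  91  93]
264 [193 165 117  94  89  89]
at [ 4.686e+02 -1.380e+02 -4.000e-01] zang -24.1 t 5.2 F [ 0.5 -0.3  0. ] open 7.885279904458565e-05 q [-0.35  0.59  2.12 -0.    0.43  0.07]
t [ 0.6 -0.1  7.1] rx 0.0
t [ 0.6 -0.1 13.1] rx 0.0
t [ 0.6 -0.1 17.1] rx 0.0
t [ 0.6 -0.1 21.1] rx 0.0
t [ 0.6 -0.7 25.7] rx -2.1
t [ 0.6 -1.4 31.7] rx -5.1
t [ 0.6 -1.8 39.6] rx -9.1
t [ 0.6 -1.5 49.5] rx -14.1
```

No contact at reported z≈0, and the tip image ends at row ~251, which means a true height of about 26 mm. I'll go 3 mm lower and push.

>>> play_rows([
  {"tx":3,"ty":0,"tz":7,"rx":0,"ry":0,"rz":0,"jaw":0},
  {"tx":4,"ty":0,"tz":13,"rx":0,"ry":0,"rz":0,"jaw":0},
  {"tx":4,"ty":0,"tz":17,"rx":0,"ry":0,"rz":0,"jaw":0},
  {"tx":4,"ty":0,"tz":21,"rx":0,"ry":0,"rz":0,"jaw":0},
  {"tx":4,"ty":-0.7,"tz":25.7,"rx":-2,"ry":0,"rz":0,"jaw":0},
  {"tx":4,"ty":-1.4,"tz":31.7,"rx":-5,"ry":0,"rz":0,"jaw":0},
  {"tx":4,"ty":-1.8,"tz":39.6,"rx":-9,"ry":0,"rz":0,"jaw":0},
  {"tx":4,"ty":-1.5,"tz":49.5,"rx":-14,"ry":0,"rz":0,"jaw":0},
])

```text
clock: 6.2
tool_pos: [513.2, -159.7, -4.3]
tool_rot: [0.704, 0.061, 0.705, -0.061]
contact_force: [-0.1, 0.6, -1.2]
opening: 0.001
```

```bash
cat >> h.py <<'E'
def angle(save=None,z=36):
    "carousel spoke angle mod 90 from dark knobs seen by top camera at radius ~135 round the axis"
    c=cam('top');g=cv2.cvtColor(c['color'],cv2.COLOR_BGR2GRAY);m=(g<75).astype(np.uint8)
    n,l,st,ce=cv2.connectedComponentsWithStats(m)
    for i in range(1,n):
        if 8<=st[i,4]<=90:
            d=onz(c,*ce[i],z)-C;r=np.hypot(*d)
            if 122<r<148:
                a=np.degrees(np.arctan2(d[1],d[0]));print('knob',ce[i].round(1),st[i,4],'r',r.round(1),'ang',a.round(1),'mod90',(a%90).round(1))
    if save:
        cv2.imwrite(save,cv2.resize(c['color'][165:325,205:405],None,fx=4,fy=4,interpolation=cv2.INTER_CUBIC)[:600])
E
python3 - <<'E'
from h import *
angle('pics/top4.png')
rows([spoke(f,19.5,-4) for f in range(-95,-59,5)])
E
```

```text
knob [339.6 181.5] 8 r 135.3 ang -10.6 mod90 79.4
knob [279.5 214.5] 8 r 133.7 ang 71.7 mod90 71.7
at [ 514.9 -160.3   -4.1] zang -9.6 t 6.25 F [ 1.9 -1.   0.2] open -0.003005802276459866 q [-0.36  0.63  2.01  0.    0.5  -0.19]
t [-0.1 -0.8  8. ] rx -4.6
t [-0.1 -1.3 17.9] rx -9.6
t [-0.1 -0.9 27.8] rx -14.6
t [-0.1  0.3 37.6] rx -19.6
t [-0.1  2.4 47.3] rx -24.6
t [-0.1  5.4 56.8] rx -29.6
t [-0.   9.1 66. ] rx -34.6
t [-0.  13.6 74.8] rx -39.6
```

It's turning. I'll carry on.

>>> play_rows([
  {"tx":0,"ty":-0.8,"tz":8,"rx":-4.6,"ry":0,"rz":0,"jaw":0},
  {"tx":0,"ty":-1.3,"tz":18,"rx":-9.6,"ry":0,"rz":0,"jaw":0},
  {"tx":0,"ty":-0.9,"tz":28,"rx":-14.6,"ry":0,"rz":0,"jaw":0},
  {"tx":0,"ty":0.3,"tz":37.6,"rx":-19.6,"ry":0,"rz":0,"jaw":0},
  {"tx":0,"ty":2.4,"tz":47.3,"rx":-24.6,"ry":0,"rz":0,"jaw":0},
  {"tx":0,"ty":5.4,"tz":56.8,"rx":-29.6,"ry":0,"rz":0,"jaw":0},
  {"tx":0,"ty":9,"tz":66,"rx":-34.6,"ry":0,"rz":0,"jaw":0},
  {"tx":0,"ty":13.6,"tz":75,"rx":-39.6,"ry":0,"rz":0,"jaw":0},
])

```text
clock: 7.25
tool_pos: [589.6, -159.3, -4.3]
tool_rot: [0.683, -0.181, 0.684, 0.181]
contact_force: [-1.3, -0.9, -0.3]
opening: -0.001
```

```bash
python3 - <<'E'
from h import *
angle('pics/top5.png')
rows([spoke(f,19.5,-4) for f in range(-55,-19,5)])
E
```

```text
knob [305.1 185.7] 12 r 135.3 ang 28.2 mod90 28.2
knob [293.9 197.9] 8 r 126.0 ang 46.8 mod90 46.8
at [ 590.9 -159.2   -4.2] zang 29.9 t 7.3 F [ 0.6  1.3 -0.1] open 0.00271452074978923 q [-0.31  0.7   1.84  0.    0.61 -0.84]
t [-0.2 -1.4  9.7] rx -5.1
t [-0.2 -1.8 19.7] rx -10.1
t [-0.2 -1.3 29.6] rx -15.1
t [-0.2 -0.  39.4] rx -20.1
t [-0.2  2.2 49.1] rx -25.1
t [-0.2  5.2 58.5] rx -30.1
t [-0.2  9.  67.7] rx -35.1
t [-0.2 13.6 76.5] rx -40.1
```

View pics/top5.png

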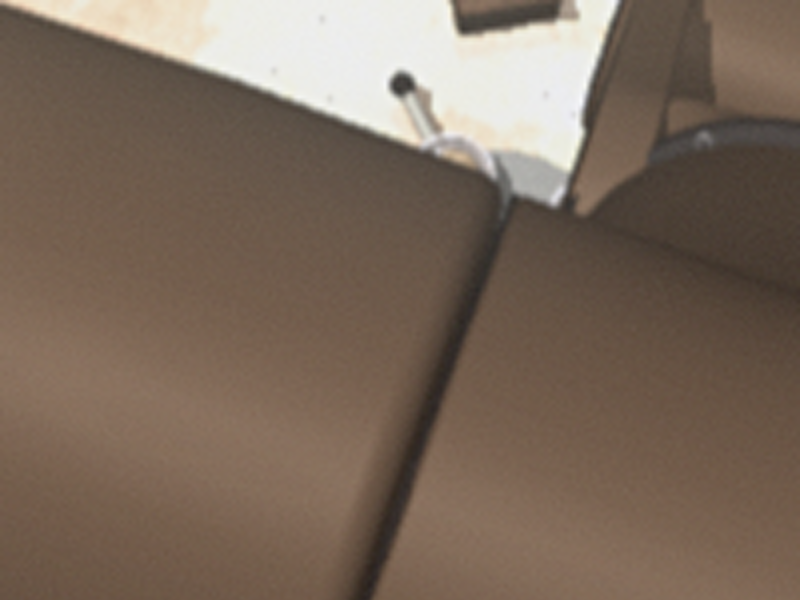

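The pebble's spoke is at 28°, with its knob at crop (402,84). The push is tracking with an effective offset of about 16 mm. Next arc.

>>> play_rows([
  {"tx":0,"ty":-1.4,"tz":9.7,"rx":-5,"ry":0,"rz":0,"jaw":0},
  {"tx":0,"ty":-1.8,"tz":19.7,"rx":-10,"ry":0,"rz":0,"jaw":0},
  {"tx":0,"ty":-1.3,"tz":29.6,"rx":-15,"ry":0,"rz":0,"jaw":0},
  {"tx":0,"ty":0,"tz":39.4,"rx":-20,"ry":0,"rz":0,"jaw":0},
  {"tx":0,"ty":2.2,"tz":49,"rx":-25,"ry":0,"rz":0,"jaw":0},
  {"tx":0,"ty":5.2,"tz":58.5,"rx":-30,"ry":0,"rz":0,"jaw":0},
  {"tx":0,"ty":9,"tz":67.7,"rx":-35,"ry":0,"rz":0,"jaw":0},
  {"tx":0,"ty":13.6,"tz":76.5,"rx":-40,"ry":0,"rz":0,"jaw":0},
])

```text
clock: 8.3
tool_pos: [649.3, -109.7, -4.4]
tool_rot: [0.581, -0.403, 0.581, 0.403]
contact_force: [0.4, -0.5, 0.3]
opening: 0.001
```

```bash
python3 - <<'E'
from h import *
angle()
rows([spoke(f,16,-4) for f in(-17,-13,-9,-6,-3,-0.5,1.5,3)])
E
```

```text
at [ 649.9 -108.8   -4.3] zang 69.9 t 8.35 F [0.9 1.5 0.6] open -0.0006146541945374346 q [-0.21  0.74  1.72  0.    0.68 -1.43]
t [-0.3 -1.3  9.2] rx -3.1
t [-0.3 -1.7 17. ] rx -7.1
t [-0.3 -1.6 24.9] rx -11.1
t [-0.3 -1.1 30.8] rx -14.1
t [-0.3 -0.3 36.7] rx -17.1
t [-0.3  0.6 41.6] rx -19.6
t [-0.3  1.4 45.4] rx -21.6
t [-0.3  2.1 48.3] rx -23.1
```

>>> play_rows([
  {"tx":0,"ty":-1.3,"tz":9,"rx":-3,"ry":0,"rz":0,"jaw":0},
  {"tx":0,"ty":-1.7,"tz":17,"rx":-7,"ry":0,"rz":0,"jaw":0},
  {"tx":0,"ty":-1.6,"tz":25,"rx":-11,"ry":0,"rz":0,"jaw":0},
  {"tx":0,"ty":-1.1,"tz":31,"rx":-14,"ry":0,"rz":0,"jaw":0},
  {"tx":0,"ty":-0.3,"tz":36.7,"rx":-17,"ry":0,"rz":0,"jaw":0},
  {"tx":0,"ty":0.6,"tz":41.5,"rx":-19.5,"ry":0,"rz":0,"jaw":0},
  {"tx":0,"ty":1.4,"tz":45.4,"rx":-21.5,"ry":0,"rz":0,"jaw":0},
  {"tx":0,"ty":1.4,"tz":45.4,"rx":-21.5,"ry":0,"rz":0,"jaw":0},
])

```text
clock: 9.35
tool_pos: [663.7, -66.6, -4.3]
tool_rot: [0.496, -0.504, 0.496, 0.504]
contact_force: [-0.2, -0.2, 0.5]
opening: -0.003
```

```bash
cat >> h.py <<'E'
def sangle(phi0,lo=-12,hi=12):
    "spoke angle from scene camera: dark blobs near predicted knob positions"
    c=cam('scene');g=cv2.cvtColor(c['color'],cv2.COLOR_BGR2GRAY);m=(g<60).astype(np.uint8)
    n,l,st,ce=cv2.connectedComponentsWithStats(m)
    for i in range(1,n):
        if 6<=st[i,4]<=90:
            d=onz(c,*ce[i],36)-C;r=np.hypot(*d)
            if 125<r<145:
                a=np.degrees(np.arctan2(d[1],d[0]));print('scene knob',ce[i].round(1),st[i,4],'r',r.round(1),'ang',a.round(1),'mod90',(a%90).round(1))
E
python3 - <<'E'
from h import *
angle();sangle(0)
rows([spoke(f,16,-4) for f in(3,5)])
c=cam('scene');x0,y0=250,175
cv2.imwrite('pics/sc3.png',cv2.resize(c['color'][y0:y0+120,x0:x0+160],None,fx=5,fy=5,interpolation=cv2.INTER_CUBIC))
E
```

```text
scene knob [369.2 231.6] 13 r 136.6 ang -87.7 mod90 2.3
scene knob [379.7 263.5] 42 r 132.5 ang -177.3 mod90 2.7
scene knob [295.9 264.1] 15 r 133.0 ang 91.5 mod90 1.5
scene knob [358.6 269.4] 29 r 128.9 ang 156.8 mod90 66.8
at [663.7 -66.8  -4.3] zang 91.0 t 9.45 F [-0.6 -0.4 -0.2] open 0.00020183178729687814 q [-0.15  0.75  1.7   0.    0.69 -1.73]
t [-0.3 -0.8  4.1] rx -2.0
t [-0.3 -1.2  8. ] rx -4.0
```

View pics/sc3.png

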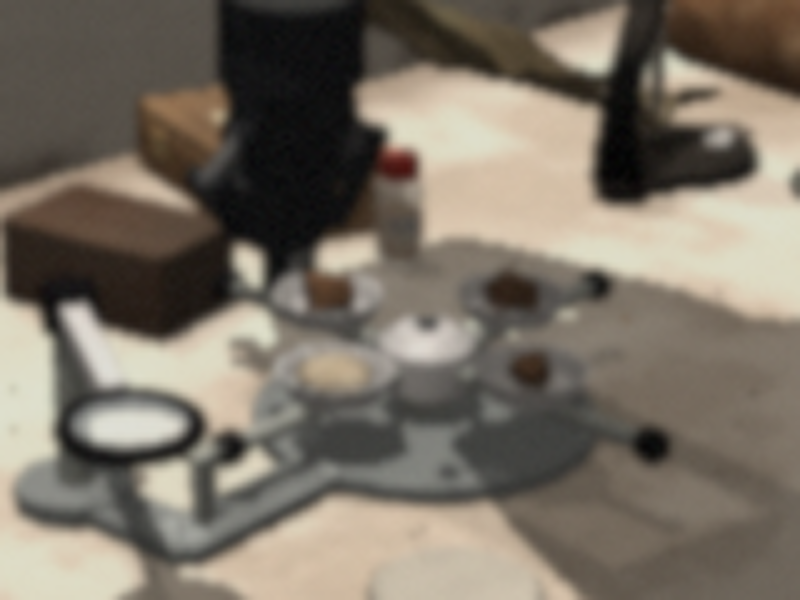

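Pebble, fin and knobs are all visible here. The spokes are at about 2° (mod 90) and need about 5.1°. I'll nudge 3° further, then retreat and measure with the view clear.

>>> play_rows([
  {"tx":0,"ty":-0.3,"tz":2,"rx":-1,"ry":0,"rz":0,"jaw":0},
  {"tx":0,"ty":-0.6,"tz":4,"rx":-2,"ry":0,"rz":0,"jaw":0},
  {"tx":0,"ty":-0.8,"tz":5,"rx":-2.5,"ry":0,"rz":0,"jaw":0},
  {"tx":0,"ty":-0.8,"tz":5,"rx":-2.5,"ry":0,"rz":0,"jaw":0},
  {"tx":0,"ty":-0.8,"tz":-5,"rx":-2.5,"ry":0,"rz":0,"jaw":0},
  {"tx":0,"ty":-0.8,"tz":-15,"rx":-2.5,"ry":0,"rz":0,"jaw":0},
])

```text
clock: 10.25
tool_pos: [665.1, -82.6, -4.3]
tool_rot: [-0.484, 0.515, -0.484, -0.515]
contact_force: [0.1, 0.3, 0.2]
opening: 0.001
```

```bash
python3 - <<'E'
from h import *
angle();sangle(0);rows([])
E
```

```text
knob [304.4 182.9] 8 r 142.7 ang 27.5 mod90 27.5
scene knob [367.6 230.5] 13 r 140.2 ang -84.5 mod90 5.5
scene knob [381.2 262.6] 40 r 132.4 ang -174.7 mod90 5.3
scene knob [297.2 265. ] 21 r 134.0 ang 93.8 mod90 3.8
scene knob [359.4 269.1] 25 r 128.2 ang 157.8 mod90 67.8
at [665.1 -83.3  -4.3] zang 93.4 t 10.35 F [ 0.6  0.3 -0.5] open 0.002330968929662444 q [-0.17  0.75  1.69 -0.    0.7  -1.8 ]
```

>>> play_rows([
  {"tx":-50,"ty":0,"tz":0,"rx":0,"ry":0,"rz":0,"jaw":0},
  {"tx":-100,"ty":0,"tz":0,"rx":0,"ry":0,"rz":0,"jaw":0},
  {"tx":-140,"ty":10,"tz":-40,"rx":0,"ry":0,"rz":0,"jaw":0},
  {"tx":-150,"ty":30,"tz":-90,"rx":0,"ry":0,"rz":0,"jaw":0},
  {"tx":-150,"ty":50,"tz":-150,"rx":0,"ry":0,"rz":0,"jaw":0},
  {"tx":-150,"ty":70,"tz":-210,"rx":0,"ry":0,"rz":0,"jaw":0},
  {"tx":-150,"ty":90,"tz":-270,"rx":0,"ry":0,"rz":0,"jaw":0},
  {"tx":-150,"ty":110,"tz":-330,"rx":0,"ry":0,"rz":0,"jaw":0},
])

```text
clock: 11.35
tool_pos: [575.3, -417.1, 145.8]
tool_rot: [-0.485, 0.515, -0.485, -0.515]
contact_force: [1.2, -0.2, -0.9]
opening: 0.005
```

>>> play_rows([
  {"tx":0,"ty":0,"tz":-50,"rx":0,"ry":0,"rz":0,"jaw":0},
  {"tx":0,"ty":0,"tz":-100,"rx":0,"ry":0,"rz":0,"jaw":0},
  {"tx":0,"ty":0,"tz":-100,"rx":0,"ry":0,"rz":0,"jaw":0},
])

```text
clock: 11.72
tool_pos: [581.3, -518.7, 145.1]
tool_rot: [-0.485, 0.515, -0.485, -0.514]
contact_force: [-1.0, 0.2, 0.2]
opening: -0.002
```

```bash
python3 - <<'E'
from h import *
angle('pics/top6.png');sangle(0);rows([])
E
```

```text
knob [325.8 180.2] 11 r 135.8 ang 4.6 mod90 4.6
knob [381.8 230.1] 18 r 135.5 ang -86.0 mod90 4.0
knob [275.8 234.8] 13 r 134.9 ang 94.6 mod90 4.6
knob [332.  285.5] 20 r 135.3 ang -175.1 mod90 4.9
scene knob [381.2 262.9] 23 r 133.2 ang -175.1 mod90 4.9
scene knob [297.3 264.9] 24 r 133.4 ang 93.7 mod90 3.7
at [ 581.7 -515.   145.1] zang 93.4 t 11.825 F [0.4 0.4 0.2] open -0.0006853393578057109 q [-0.76  0.72  1.31  0.    1.11 -2.39]
```

View pics/top6.png

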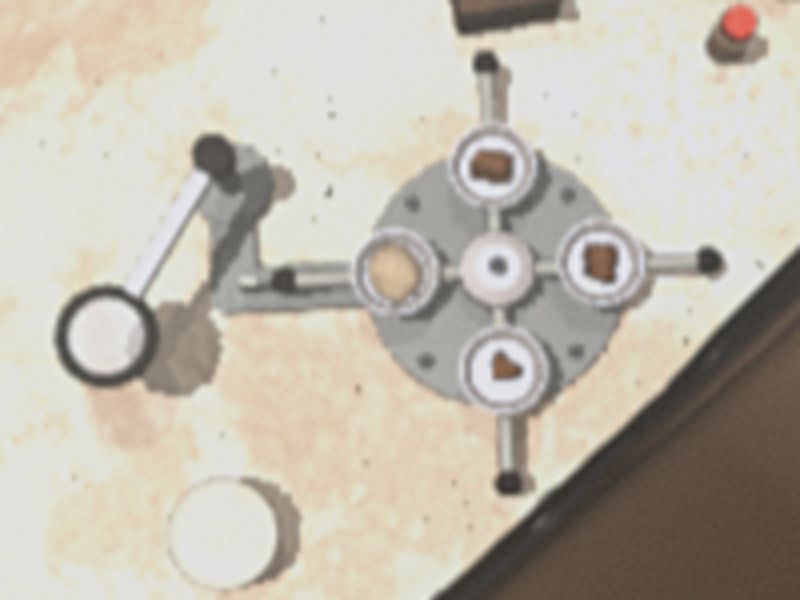

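Clear view: the spokes are at about 4.5° (mod 90) against a viewer direction of 95.1−90=5.1°. The pebble's knob at crop (284,279) lines up with the fin at (258,281) to within about half a degree. The pebble is in its dish at (392,271). On to the magnifier: carry the finger high to the outer side of the bar.

>>> play_rows([
  {"tx":-10,"ty":-2,"tz":40,"rx":2,"ry":0,"rz":0,"jaw":0},
  {"tx":-15,"ty":-4,"tz":90,"rx":4,"ry":0,"rz":0,"jaw":0},
  {"tx":-15,"ty":-6,"tz":145,"rx":6,"ry":0,"rz":0,"jaw":0},
  {"tx":-15,"ty":-8,"tz":200,"rx":9,"ry":0,"rz":0,"jaw":0},
  {"tx":-15,"ty":-10,"tz":255,"rx":12,"ry":0,"rz":0,"jaw":0},
  {"tx":-15,"ty":-12,"tz":310,"rx":15,"ry":0,"rz":0,"jaw":0},
  {"tx":-15,"ty":-14,"tz":365,"rx":18,"ry":0,"rz":0,"jaw":0},
  {"tx":-15,"ty":-14,"tz":410,"rx":20,"ry":0,"rz":0,"jaw":0},
])

```text
clock: 12.82
tool_pos: [570.2, -101.5, 161.0]
tool_rot: [0.567, -0.423, 0.566, 0.423]
contact_force: [1.0, -0.4, 0.2]
opening: 0.002
```

```bash
cat >> h.py <<'E'
PIV=np.array([606.3,121.5])
def bar(phi,s,z=55,r=70):
    f=np.radians(phi);u=np.array([np.cos(f),np.sin(f)]);t=np.array([-u[1],u[0]]);p=PIV+r*u-s*t
    return (*p,z,phi-90)
E
python3 - <<'E'
from h import *
rows([bar(151,45,150),bar(151,45,55)])
E
```

```text
at [ 570.2 -101.5  161. ] zang 73.5 t 12.825 F [ 1.  -0.4  0.2] open 0.0022258499396696904 q [-0.23  0.43  1.81  0.    0.9  -1.51]
t [ 11.  87. 283.] rx 12.5
t [106.  87. 283.] rx 12.5
```

>>> play_rows([
  {"tx":0,"ty":12,"tz":40,"rx":2,"ry":0,"rz":0,"jaw":0},
  {"tx":0,"ty":27,"tz":90,"rx":4,"ry":0,"rz":0,"jaw":0},
  {"tx":0,"ty":43,"tz":140,"rx":6,"ry":0,"rz":0,"jaw":0},
  {"tx":0,"ty":58,"tz":190,"rx":8,"ry":0,"rz":0,"jaw":0},
  {"tx":0,"ty":74,"tz":240,"rx":10,"ry":0,"rz":0,"jaw":0},
  {"tx":0,"ty":87,"tz":283,"rx":12.5,"ry":0,"rz":0,"jaw":0},
  {"tx":0,"ty":87,"tz":283,"rx":12.5,"ry":0,"rz":0,"jaw":0},
  {"tx":30,"ty":87,"tz":283,"rx":12.5,"ry":0,"rz":0,"jaw":0},
])

```text
clock: 13.82
tool_pos: [568.5, 192.6, 132.3]
tool_rot: [0.61, -0.36, 0.607, 0.359]
contact_force: [-0.3, 0.5, -0.9]
opening: -0.002
```

```bash
python3 - <<'E'
from h import *
rows([bar(151,45,55)])
c=cam('scene');x0,y0=200,150
cv2.imwrite('pics/sc4.png',cv2.resize(c['color'][y0:y0+150,x0:x0+200],None,fx=4,fy=4,interpolation=cv2.INTER_CUBIC))
E
```

```text
at [568.5 192.6 132.3] zang 61.2 t 13.825 F [-0.3  0.5 -0.9] open -0.00210833808809082 q [ 0.28  0.49  1.79 -0.    0.86 -0.79]
t [77.3  2.7  0.9] rx 0.2
```

>>> play_rows([
  {"tx":20,"ty":2,"tz":1,"rx":0,"ry":0,"rz":0,"jaw":0},
  {"tx":40,"ty":3,"tz":1,"rx":0,"ry":0,"rz":0,"jaw":0},
  {"tx":60,"ty":3,"tz":1,"rx":0,"ry":0,"rz":0,"jaw":0},
  {"tx":77,"ty":3,"tz":1,"rx":0,"ry":0,"rz":0,"jaw":0},
  {"tx":77,"ty":3,"tz":1,"rx":0,"ry":0,"rz":0,"jaw":0},
])

```text
clock: 14.5
tool_pos: [564.8, 193.2, 52.9]
tool_rot: [0.608, -0.359, 0.61, 0.359]
contact_force: [0.7, -0.0, 0.9]
opening: -0.0
```

```bash
python3 - <<'E'
from h import *
rows([bar(151,s,55) for s in(38,32,26,22)]+[bar(f,20,55) for f in(153,156,160,165)])
c=cam('scene');x0,y0=200,150
cv2.imwrite('pics/sc5.png',cv2.resize(c['color'][y0:y0+150,x0:x0+200],None,fx=4,fy=4,interpolation=cv2.INTER_CUBIC))
E
```

```text
at [564.8 193.2  52.9] zang 61.0 t 14.5 F [ 0.7 -0.   0.9] open -0.00036179904736300175 q [ 0.28  0.6   1.85  0.    0.7  -0.79]
t [-2.1 -1.  -4.6] rx 0.0
t [ -2.1  -1.  -10.6] rx 0.0
t [ -2.1  -1.  -16.6] rx 0.0
t [ -2.1  -1.  -20.6] rx 0.0
t [ -2.1  -0.4 -25.1] rx -2.0
t [ -2.1   0.5 -28.8] rx -5.0
t [ -2.1   1.2 -33.8] rx -9.0
t [ -2.1   1.7 -40.1] rx -14.0
```

View pics/sc5.png

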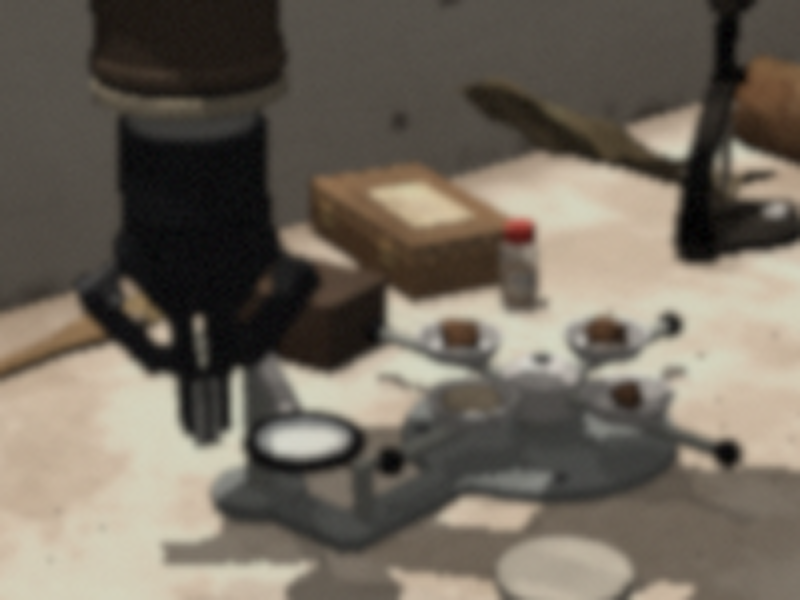

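The finger is on the outer side of the bar, its tip at crop (205,440). The rest of the gripper is well above the glass. Pushing counterclockwise.

>>> play_rows([
  {"tx":0,"ty":-1,"tz":-5,"rx":0,"ry":0,"rz":0,"jaw":0},
  {"tx":0,"ty":-1,"tz":-11,"rx":0,"ry":0,"rz":0,"jaw":0},
  {"tx":0,"ty":-1,"tz":-17,"rx":0,"ry":0,"rz":0,"jaw":0},
  {"tx":0,"ty":-1,"tz":-21,"rx":0,"ry":0,"rz":0,"jaw":0},
  {"tx":0,"ty":-0.4,"tz":-25,"rx":-2,"ry":0,"rz":0,"jaw":0},
  {"tx":0,"ty":0.5,"tz":-29,"rx":-5,"ry":0,"rz":0,"jaw":0},
  {"tx":0,"ty":1.2,"tz":-34,"rx":-9,"ry":0,"rz":0,"jaw":0},
  {"tx":0,"ty":1.7,"tz":-40,"rx":-14,"ry":0,"rz":0,"jaw":0},
])

```text
clock: 15.55
tool_pos: [545.2, 159.4, 53.9]
tool_rot: [0.561, -0.431, 0.56, 0.431]
contact_force: [0.5, 0.9, -0.5]
opening: 0.003
```

```bash
cat >> h.py <<'E'
def lens():
    for n in('scene','top'):
        c=cam(n);g=cv2.cvtColor(c['color'],cv2.COLOR_BGR2GRAY)
        m=(g<75).astype(np.uint8);cs,_=cv2.findContours(m,cv2.RETR_CCOMP,cv2.CHAIN_APPROX_NONE)
        for k in cs:
            (x,y),(a,b),_=cv2.fitEllipse(k) if len(k)>=12 else ((0,0),(0,0),0)
            if a>3:
                P=onz(c,x,y,97);d=P-PIV;r=np.hypot(*d)
                if 112<r<138 and 6<max(a,b)<40: print(n,'ell',round(x),round(y),round(a),round(b),P.round(),'r',r.round(),'ang',np.degrees(np.arctan2(d[1],d[0])).round(1)%360)
E
python3 - <<'E'
from h import *
lens()
rows([bar(f,20,53) for f in range(170,206,5)])
E
```

```text
scene ell 314 234 5 8 [540.  30.] r 113.0 ang 234.2
top ell 213 237 5 7 [523. 227.] r 134.0 ang 128.2
at [544.7 159.   53.8] zang 75.1 t 15.65 F [-0.2 -0.2  0.1] open 0.0009954223809085525 q [ 0.23  0.57  1.92 -0.    0.66 -1.08]
t [ 0.8  2.3 -6.5] rx -4.9
t [  0.8   3.2 -12.8] rx -9.9
t [  0.8   3.6 -19.1] rx -14.9
t [  0.8   3.5 -25.5] rx -19.9
t [  0.8   2.7 -31.8] rx -24.9
t [  0.8   1.5 -38. ] rx -29.9
t [  0.8  -0.3 -44.1] rx -34.9
t [  0.8  -2.7 -50. ] rx -39.9
```

>>> play_rows([
  {"tx":0,"ty":2.3,"tz":-6.5,"rx":-5,"ry":0,"rz":0,"jaw":0},
  {"tx":0,"ty":3.2,"tz":-12.8,"rx":-10,"ry":0,"rz":0,"jaw":0},
  {"tx":0,"ty":3.6,"tz":-19,"rx":-15,"ry":0,"rz":0,"jaw":0},
  {"tx":0,"ty":3.5,"tz":-25.5,"rx":-20,"ry":0,"rz":0,"jaw":0},
  {"tx":0,"ty":2.7,"tz":-31.8,"rx":-25,"ry":0,"rz":0,"jaw":0},
  {"tx":0,"ty":1.5,"tz":-38,"rx":-30,"ry":0,"rz":0,"jaw":0},
  {"tx":0,"ty":-0.3,"tz":-44,"rx":-35,"ry":0,"rz":0,"jaw":0},
  {"tx":0,"ty":-2.7,"tz":-50,"rx":-40,"ry":0,"rz":0,"jaw":0},
])

```text
clock: 16.65
tool_pos: [534.9, 110.4, 53.8]
tool_rot: [-0.38, 0.597, -0.38, -0.596]
contact_force: [-0.0, 1.2, -0.5]
opening: -0.001
```

```bash
python3 - <<'E'
from h import *
c=cam('scene');x0,y0=200,150
cv2.imwrite('pics/sc6.png',cv2.resize(c['color'][y0:y0+150,x0:x0+200],None,fx=4,fy=4,interpolation=cv2.INTER_CUBIC))
rows([bar(f,20,53) for f in (210,215,219,223,226,229,231,233)])
E
```

```text
at [535.  109.9  53.8] zang 115.3 t 16.7 F [ 0.7 -0.7 -0.6] open -0.0024976498888326557 q [ 0.15  0.54  1.97 -0.    0.63 -1.87]
t [ 0.8  2.  -5.8] rx -4.7
t [  0.8   2.9 -12. ] rx -9.7
t [  0.8   3.3 -17.1] rx -13.7
t [  0.8   3.3 -22.2] rx -17.7
t [  0.8   3.1 -26. ] rx -20.7
t [  0.8   2.7 -29.8] rx -23.7
t [  0.8   2.3 -32.3] rx -25.7
t [  0.8   1.8 -34.8] rx -27.7
```

View pics/sc6.png

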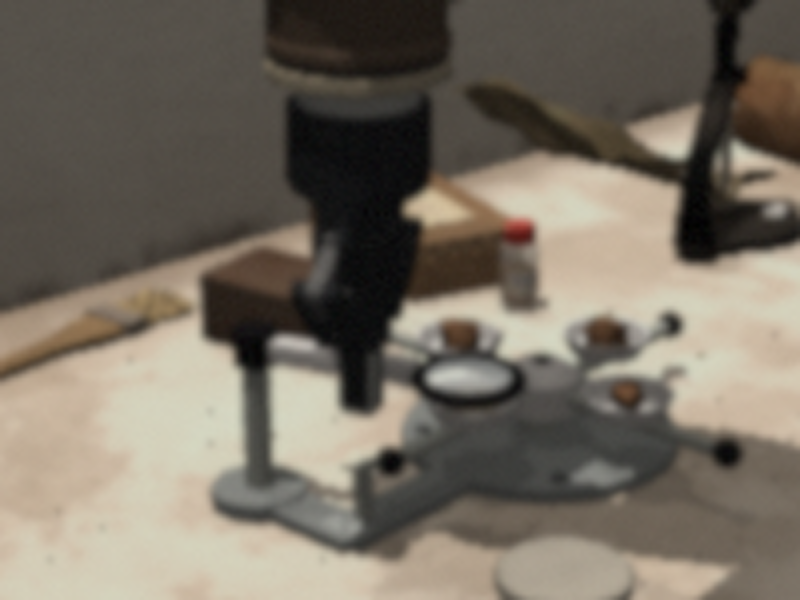

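The glass, now at crop (470,380), is swinging in over the dishes. I'll compare it with the home position.

```bash
python3 - <<'E'
from h import *
c=cam('scene');P=onz(c,200+470/4-.4,150+380/4-.4,97);d=P-PIV
print(P,np.hypot(*d),np.degrees(np.arctan2(d[1],d[0]))%360)
S=C+65*np.array([np.cos(np.radians(95.1)),np.sin(np.radians(95.1))]);e=S-PIV;print('home',S,np.hypot(*e),np.degrees(np.arctan2(e[1],e[0]))%360)
u,v=px(c,[*S,97]);print('home crop px',(u-200)*4,(v-150)*4)
E
```

```text
[495.1453144   66.90560643] 123.8382490968497 206.15828244927744
home [546.0218707   12.14266925] 124.86984688008863 241.13629799355596
home crop px 473.00007474965514 325.64375942731294
```

The bar is at 206° and home is 241°. I'll keep going.

>>> play_rows([
  {"tx":0,"ty":2,"tz":-5.8,"rx":-4.7,"ry":0,"rz":0,"jaw":0},
  {"tx":0,"ty":2.9,"tz":-12,"rx":-9.7,"ry":0,"rz":0,"jaw":0},
  {"tx":0,"ty":3.3,"tz":-17,"rx":-13.7,"ry":0,"rz":0,"jaw":0},
  {"tx":0,"ty":3.3,"tz":-22,"rx":-17.7,"ry":0,"rz":0,"jaw":0},
  {"tx":0,"ty":3.1,"tz":-26,"rx":-20.7,"ry":0,"rz":0,"jaw":0},
  {"tx":0,"ty":2.7,"tz":-29.8,"rx":-23.7,"ry":0,"rz":0,"jaw":0},
  {"tx":0,"ty":2.3,"tz":-32.3,"rx":-25.7,"ry":0,"rz":0,"jaw":0},
  {"tx":0,"ty":1.8,"tz":-34.8,"rx":-27.7,"ry":0,"rz":0,"jaw":0},
])

```text
clock: 17.75
tool_pos: [547.7, 78.4, 53.7]
tool_rot: [0.227, -0.67, 0.227, 0.67]
contact_force: [-0.1, 0.5, 1.1]
opening: -0.001
```

```bash
python3 - <<'E'
from h import *
rows([bar(f,20,53) for f in (234,235,236,237,238,239,240,241)])
E
```

```text
at [547.7  78.4  53.7] zang 142.5 t 17.75 F [-0.1  0.5  1.1] open -0.0007544938727393394 q [ 0.09  0.55  1.95  0.    0.64 -2.4 ]
t [ 0.7  0.6 -2.1] rx -1.5
t [ 0.7  0.9 -3.3] rx -2.5
t [ 0.7  1.2 -4.5] rx -3.5
t [ 0.7  1.5 -5.8] rx -4.5
t [ 0.7  1.7 -7. ] rx -5.5
t [ 0.7  1.9 -8.3] rx -6.5
t [ 0.7  2.1 -9.5] rx -7.5
t [  0.7   2.3 -10.8] rx -8.5
```

>>> play_rows([
  {"tx":0,"ty":0.6,"tz":-2,"rx":-1.5,"ry":0,"rz":0,"jaw":0},
  {"tx":0,"ty":1,"tz":-3.5,"rx":-2.5,"ry":0,"rz":0,"jaw":0},
  {"tx":0,"ty":1.2,"tz":-5,"rx":-3.5,"ry":0,"rz":0,"jaw":0},
  {"tx":0,"ty":1.5,"tz":-6,"rx":-4.5,"ry":0,"rz":0,"jaw":0},
  {"tx":0,"ty":1.7,"tz":-7,"rx":-5.5,"ry":0,"rz":0,"jaw":0},
  {"tx":0,"ty":1.9,"tz":-8,"rx":-6.5,"ry":0,"rz":0,"jaw":0},
  {"tx":0,"ty":1.9,"tz":-8.5,"rx":-6.5,"ry":0,"rz":0,"jaw":0},
])

```text
clock: 18.62
tool_pos: [553.4, 71.5, 53.7]
tool_rot: [0.188, -0.682, 0.188, 0.682]
contact_force: [-0.4, 0.4, 0.5]
opening: 0.005
```

>>> play_rows([
  {"tx":0,"ty":0,"tz":-0.5,"rx":0,"ry":0,"rz":0,"jaw":0},
  {"tx":0,"ty":0,"tz":-1,"rx":0,"ry":0,"rz":0,"jaw":0},
])

```text
clock: 18.88
tool_pos: [554.2, 71.0, 53.7]
tool_rot: [0.188, -0.682, 0.188, 0.682]
contact_force: [-1.4, -0.7, -0.4]
opening: -0.003
```

>>> play_rows([
  {"tx":0,"ty":0,"tz":-0.5,"rx":0,"ry":0,"rz":0,"jaw":0},
  {"tx":0,"ty":0,"tz":-1,"rx":0,"ry":0,"rz":0,"jaw":0},
])

```text
clock: 19.12
tool_pos: [555.1, 70.4, 53.7]
tool_rot: [0.188, -0.682, 0.188, 0.682]
contact_force: [-1.6, 0.3, 0.7]
opening: -0.002
```

>>> play_rows([
  {"tx":0,"ty":0,"tz":-0.5,"rx":0,"ry":0,"rz":0,"jaw":0},
  {"tx":0,"ty":0,"tz":-1,"rx":0,"ry":0,"rz":0,"jaw":0},
  {"tx":0,"ty":0,"tz":-1,"rx":0,"ry":0,"rz":0,"jaw":0},
])

```text
clock: 19.5
tool_pos: [555.9, 70.0, 53.7]
tool_rot: [0.188, -0.682, 0.188, 0.682]
contact_force: [-1.3, -0.4, 0.5]
opening: -0.004
```

>>> play_rows([
  {"tx":0,"ty":0,"tz":-0.5,"rx":0,"ry":0,"rz":0,"jaw":0},
  {"tx":0,"ty":0,"tz":-1,"rx":0,"ry":0,"rz":0,"jaw":0},
  {"tx":0,"ty":0,"tz":-1,"rx":0,"ry":0,"rz":0,"jaw":0},
])

```text
clock: 19.88
tool_pos: [556.0, 69.8, 53.6]
tool_rot: [0.188, -0.681, 0.188, 0.682]
contact_force: [-5.1, 4.7, 3.5]
opening: -0.0
```

```bash
python3 - <<'E'
from h import *
rows([bar(f,20,53) for f in (240,241)])
c=cam('scene');x0,y0=200,150
im=cv2.resize(c['color'][y0:y0+150,x0:x0+200],None,fx=4,fy=4,interpolation=cv2.INTER_CUBIC)
cv2.imwrite('pics/sc7.png',im)
E
```

```text
at [556.   69.8  53.6] zang 149.2 t 19.875 F [-5.1  4.7  3.5] open -0.00023019316094018868 q [ 0.07  0.56  1.93  0.    0.65 -2.53]
t [0.6 0.1 2.3] rx -0.8
t [0.6 0.4 1.1] rx -1.8
```

The force rose to about 7 N and the motion stopped, so the arm is at its home stop. Backing off, raising and clearing to the left.

>>> play_rows([
  {"tx":0,"ty":0,"tz":6,"rx":0,"ry":0,"rz":0,"jaw":0},
  {"tx":0,"ty":0,"tz":16,"rx":0,"ry":0,"rz":0,"jaw":0},
  {"tx":0,"ty":0,"tz":26,"rx":0,"ry":0,"rz":0,"jaw":0},
  {"tx":-30,"ty":0,"tz":28,"rx":0,"ry":0,"rz":0,"jaw":0},
  {"tx":-80,"ty":0,"tz":28,"rx":0,"ry":0,"rz":0,"jaw":0},
  {"tx":-130,"ty":0,"tz":28,"rx":0,"ry":0,"rz":0,"jaw":0},
  {"tx":-150,"ty":0,"tz":28,"rx":0,"ry":0,"rz":0,"jaw":0},
])

```text
clock: 20.8
tool_pos: [533.5, 84.2, 206.7]
tool_rot: [-0.188, 0.683, -0.187, -0.68]
contact_force: [-0.1, -0.9, -0.2]
opening: 0.003
```

```bash
python3 - <<'E'
from h import *
rows([(450,350,205,149),(450,350,205,180)])
E
```

```text
at [533.5  84.2 206.7] zang 149.2 t 20.8 F [-0.1 -0.9 -0.2] open 0.003018478271602191 q [ 0.1   0.33  1.85 -0.    0.96 -2.5 ]
t [   1. -186.  208.] rx 0.2
t [   1. -186.  208.] rx -30.8
```

>>> play_rows([
  {"tx":0,"ty":-25,"tz":28,"rx":0,"ry":0,"rz":0,"jaw":0},
  {"tx":0,"ty":-58,"tz":65,"rx":0,"ry":0,"rz":0,"jaw":0},
  {"tx":0,"ty":-92,"tz":103,"rx":0,"ry":0,"rz":0,"jaw":0},
  {"tx":0,"ty":-126,"tz":141,"rx":0,"ry":0,"rz":0,"jaw":0},
  {"tx":0,"ty":-160,"tz":179,"rx":0,"ry":0,"rz":0,"jaw":0},
  {"tx":0,"ty":-186,"tz":208,"rx":0,"ry":0,"rz":0,"jaw":0},
  {"tx":0,"ty":-186,"tz":208,"rx":0,"ry":0,"rz":0,"jaw":0},
])

```text
clock: 21.68
tool_pos: [447.8, 352.4, 203.5]
tool_rot: [0.187, -0.682, 0.186, 0.682]
contact_force: [0.6, -0.8, 0.1]
opening: -0.004
```

```bash
python3 - <<'E'
from h import *
angle('pics/top7.png');sangle(0);rows([])
E
```

```text
knob [326.  180.5] 18 r 134.9 ang 4.4 mod90 4.4
knob [381.8 229.9] 22 r 135.5 ang -85.9 mod90 4.1
knob [275.4 235.1] 25 r 135.9 ang 94.9 mod90 4.9
knob [331.8 285.4] 23 r 135.0 ang -175.3 mod90 4.7
scene knob [367.7 231. ] 7 r 137.3 ang -85.5 mod90 4.5
scene knob [281.3 239.3] 47 r 140.4 ang 26.6 mod90 26.6
scene knob [381.3 263. ] 24 r 133.6 ang -175.3 mod90 4.7
scene knob [297.1 265.4] 31 r 135.8 ang 94.3 mod90 4.3
at [448.6 350.1 203.5] zang 149.3 t 21.775 F [-0.  -1.1  0.3] open 0.0018230202145453696 q [ 0.61  0.37  1.79 -0.    0.98 -2.  ]
```

View pics/top7.png

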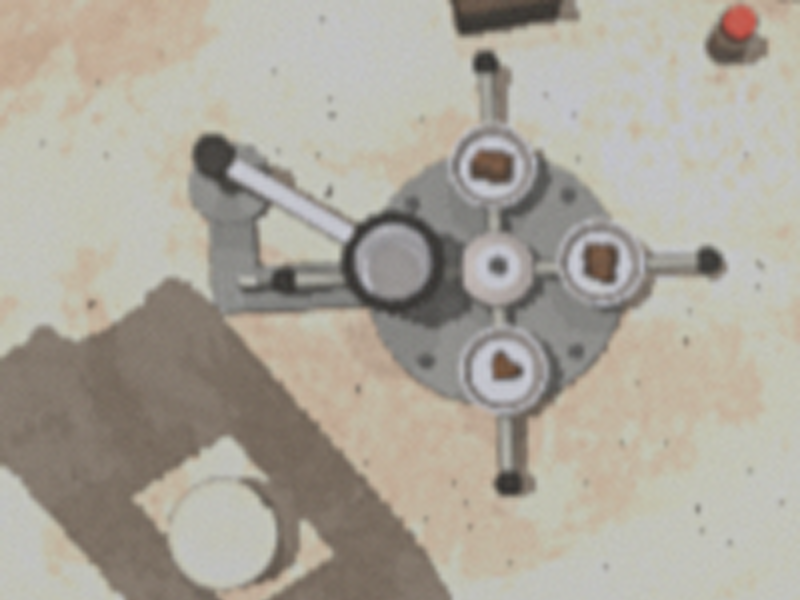

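The glass, at crop (392,261), stands over the pebble's dish, and the spokes still read 4.5° (mod 90). The tin, vial and clods haven't moved. I'll hand it in.

```bash
python3 - <<'E'
from h import *
c=cam('top');P=onz(c,205+390.5/4,165+259.5/4,97);print('lens',P,'station',C+65*np.array([np.cos(np.radians(95.1)),np.sin(np.radians(95.1))]))
print(ctrl.job_done())
E
```

```text
lens [546.95442053  12.47226245] station [546.0218707   12.14266925]
the job is handed in; nothing more can be done
None
```

I turned the carousel about 119° counterclockwise by pushing a clod's spoke with the shut fingertips. That brought the pebble's dish to the viewing place. Then I pushed the magnifier's arm round until it met its home stop, where the force rose to about 8 N and the arm stopped moving. I backed the arm off to the left, clear of everything, and handed the job in at about 22 s.

**Last checks, top camera:**
- **Spoke alignment:** the pebble's spoke read 94.9° (94.5° averaged over the four knobs). The index fin direction measured 95.1°, so it is within about 0.6°.
- **Glass position:** the glass centre is about 1 mm from the viewing place.
- **Other things:** the clods are in their dishes, and the near tin and the vial have not moved. The pebble was in its dish just before the glass came over it. I did not check the small tin, stone and weight at the end.

**What disagreed:**
- **Fingertip height:** the fingertips sat about 26 mm higher than the reported tool position. My first sweep therefore passed over the spoke without touching it, and I corrected for this from the images.
- **Camera spread:** the scene camera's spoke readings in the last check, 94.3–94.7°, were up to 0.8° short of the fin direction.
- **Lens detection:** my automatic check for the glass failed partway, so I used the images and the stop force instead.
- **Picture count:** I viewed 13 pictures against the budget of 10.

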